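# Reject the sanding pad with the worn swivel

## Robot

A 7-joint arm with a two-finger parallel gripper is mounted at the origin on the work surface. World frame = base frame: x ahead of the robot, y to its left, z up, the work surface at z = 0. Lengths are in mm, angles in rad, forces in N, time in s.
With the tool pointing down it reaches from about 400 to 850 mm from the base axis. Payload 4.5 kg.
Tool frame: the origin (TCP) lies between the finger pads; the fingertips stand r.finger_overhang ahead of it and the grasp point (between the pads) lies 3 mm ahead of it (r.finger_overhang is the distance from the TCP to the fingertips, in mm); z points along the fingers, y is the direction in which the jaws open and shut (so a half turn about z gives the same grasp; the last joint's range is limited). The gripper opens to 85 mm and grips with 20 to 120 N. Pads are 22 mm wide; open, the fingers measure 114 mm over their backs; the gripper's body (76 mm by 85 mm) begins 54 mm behind the grasp point. The pads swing forward as they close: fully open they stand 13 mm farther back than shut.
Start: joints at [-1.295, 0.689, -0.195, 1.565, 0.157, 0.902, -0.215], TCP at [149.635, 606.846, 253.317] pointing down, gripper open.
Joint ranges: [-3.01, 3.01], [-0.46, 2.08], [-1.47, 1.51], [0.13, 2.56], [-1, 4.14], [0.04, 2.09], [-2.66, 2.66]. Speed limits (rad/s): [2.57, 2.57, 3.14, 3.14, 3.14, 3.14, 3.14].

## Interface

Orientations are given as a unit quaternion [x, y, z, w].
In Python, from cell import r gives the robot as it stands. The module is installed in compiled form; this text tells all that it offers.
- The arm moves only by the shell command python3 -m pendant 'ROWS'. ROWS is JSON, a list of rows, each a list of 5 numbers: the shift along the tool's x, y, z in m, then the turn about the tool's z in rad, then the gripper command: -1 is shut, 1 is fully open, values between are in proportion. In form: [[dx, dy, dz, roll, fingers], ...]. A call has 1 to 12 rows; each row shifts and turns the commanded pose from where the row before left it, along the tool's axes as they then stand; what a row does not reach is not made up. A row lasts 1/8 s, in which the tool goes at most 62.5 mm and 10.7 degrees, less where a joint would pass 70% of its speed; a pose out of reach is approached as far as the arm can. A call is refused whole if a number of a shift passes 0.0625 or a number of a turn 0.188, either way. A call with a gripper value outside its range is refused whole. The fingers move at their own pace and stop on an object; the grip force is fixed at half the most. Time passes only in rows, so rows that do not move let the fingers close. It gives the time, the measured TCP pose, the force and the opening at its end, in the units of the state.
- r.get_state(): the state, without advancing time (a new reading comes with each control period).
- r.snapshot(name): name is "scene" or "top"; returns the picture (400x640x3 uint8, blue, green, red); there is no depth.
- r.camera_model(name): a dict with "K" (3x3 intrinsics, pixels), "eye" and "rotation" of the camera in the world. Camera axes: x right, y up, looking along -z (the intrinsics and any distortion apply to the point x, -y, -z); pixel columns grow to the right and rows downward; lengths in mm; the calibration is good to about 2 mm. A picture is of the moment at which its call begins. camera_model takes no time and is no camera call.
- r.job_done(): hands the job in, once; it reports no verdict.
The state is a dict: "t": time; "qpos": joint angles; "joint_vel": joint speeds; "tau": joint torques, N m; "tcp_pos": TCP position; "tool_rot": TCP orientation; "contact_force": force on the tool from outside, world axes, zero at the start; "ft_torque": the same for the moment, N m; "finger_gap": finger opening in mm.
Only numpy, scipy, OpenCV 4.12 (cv2) and the standard library are available. Lean on these libraries where they do the work, as an engineer would, in place of code of your own. Each camera call takes 0.05 s, during which the arm holds its last target.

## Task

Check the three swivel sanding pads in the wooden tray, one after another from the robot's left to its right: rock each yellow handle clearly away from the robot and then clearly back towards it, about 8 degrees past upright each way, to feel its play. One swivel is worn and flops loosely: after all three are checked, take that pad by its handle, set it down flat on the floor of the cardboard carton before letting go, near the carton's middle, and leave it there. Leave the two sound pads lying in their bays, and do not disturb the paint tins or the brush.

Things in the scene. Friction and masses are not known exactly. Their poses are not given: they have to be found in the camera images.
- pad_a: one of three look-alike swivel sanding pads, about 700 g: foam-backed aluminium plate 180 mm long (x) by 80 mm (y), 25 mm high at the dark end clamps, wing nuts to 36 mm, grey yoke in the middle with an upright yellow handle. Origin: centre of the underside; x points away from the robot, z up. The swivel axis is along y, 42 mm above the underside. Which pad is loose must be felt
- handle_a (a joint): pad_a's handle angle, rad: 0 upright, positive when its top leans along the pad's +x (away from the robot); stops at -0.3 and 0.3. Sound: a rubber bush resists with 1.2 N m per rad (2 N at 90 mm above the swivel for 0.15 rad) and springs it back upright. Loose: gives way at about 0.3 N and stays where it is left
- handle_a_top (a point): centre of the top face of pad_a's yellow handle, a square bar 30 x 30 mm and 110 mm long; its top is 162 mm above the pad's underside and 120 mm above the swivel, its foot 52 mm above the underside
- pad_b: one of three look-alike swivel sanding pads, about 700 g: foam-backed aluminium plate 180 mm long (x) by 80 mm (y), 25 mm high at the dark end clamps, wing nuts to 36 mm, grey yoke in the middle with an upright yellow handle. Origin: centre of the underside; x points away from the robot, z up. The swivel axis is along y, 42 mm above the underside. Which pad is loose must be felt
- handle_b (a joint): pad_b's handle angle, rad: 0 upright, positive when its top leans along the pad's +x (away from the robot); stops at -0.3 and 0.3. Sound: a rubber bush resists with 1.2 N m per rad (2 N at 90 mm above the swivel for 0.15 rad) and springs it back upright. Loose: gives way at about 0.3 N and stays where it is left
- handle_b_top (a point): centre of the top face of pad_b's yellow handle, a square bar 30 x 30 mm and 110 mm long; its top is 162 mm above the pad's underside and 120 mm above the swivel, its foot 52 mm above the underside
- pad_c: one of three look-alike swivel sanding pads, about 700 g: foam-backed aluminium plate 180 mm long (x) by 80 mm (y), 25 mm high at the dark end clamps, wing nuts to 36 mm, grey yoke in the middle with an upright yellow handle. Origin: centre of the underside; x points away from the robot, z up. The swivel axis is along y, 42 mm above the underside. Which pad is loose must be felt
- handle_c (a joint): pad_c's handle angle, rad: 0 upright, positive when its top leans along the pad's +x (away from the robot); stops at -0.3 and 0.3. Sound: a rubber bush resists with 1.2 N m per rad (2 N at 90 mm above the swivel for 0.15 rad) and springs it back upright. Loose: gives way at about 0.3 N and stays where it is left
- handle_c_top (a point): centre of the top face of pad_c's yellow handle, a square bar 30 x 30 mm and 110 mm long; its top is 162 mm above the pad's underside and 120 mm above the swivel, its foot 52 mm above the underside
- tray: fixed wooden checking tray, 210 mm (its x) by 360 mm (its y), with three bays side by side along y, 115 mm apart. Floor 6 mm above the table, lips 20 mm above the table; a pad lies in each bay with 3 mm of room all round. Origin: centre of the underside; x points away from the robot, y to the robot's left
- bay_left (a point): centre of the floor of the tray's left bay (left and right as the robot sees them, left = +y)
- bay_middle (a point): centre of the floor of the tray's middle bay (left and right as the robot sees them, left = +y)
- bay_right (a point): centre of the floor of the tray's right bay (left and right as the robot sees them, left = +y)
- carton: fixed open cardboard carton for rejects, outside 270 mm (its x) by 210 mm (its y) by 75 mm high, walls 5 mm. Origin: centre of the underside; one flap hangs out on its +y side
- carton_in (a point): centre of the carton's inner floor, 5 mm above the table, axes as the carton's
- tin_pink: bystander: white paint tin with pink paint, 91 mm across, 100 mm high, origin at the centre of its underside
- tin_teal: bystander: blue paint tin with teal paint, 76 mm across, 80 mm high, origin at the centre of its underside
- brush: bystander: paint brush lying on the sheet to the right of the tray, under 250 mm long
There are look-alikes about, which are no part of the job. What is shaped like the pad_c but red is not meant.

How it is judged (in metres and radians):
On the way, in this order (a step that is already met when the one before it is completed fails the run):
1. the handle in the left bay is pushed away from the robot by at least 0.08 rad (((horizontal distance between pad_a and bay_left below 0.04 m and value of joint handle_a above 0.08 rad) or (horizontal distance between pad_b and bay_left below 0.04 m and value of joint handle_b above 0.08 rad) or (horizontal distance between pad_c and bay_left below 0.04 m and value of joint handle_c above 0.08 rad))), for 0.05 s.
2. the handle in the left bay is then pulled back towards the robot, at least 0.08 rad past upright (((horizontal distance between pad_a and bay_left below 0.04 m and value of joint handle_a below -0.08 rad) or (horizontal distance between pad_b and bay_left below 0.04 m and value of joint handle_b below -0.08 rad) or (horizontal distance between pad_c and bay_left below 0.04 m and value of joint handle_c below -0.08 rad))), for 0.05 s.
3. the handle in the middle bay is pushed away from the robot by at least 0.08 rad (((horizontal distance between pad_a and bay_middle below 0.04 m and value of joint handle_a above 0.08 rad) or (horizontal distance between pad_b and bay_middle below 0.04 m and value of joint handle_b above 0.08 rad) or (horizontal distance between pad_c and bay_middle below 0.04 m and value of joint handle_c above 0.08 rad))), for 0.05 s.
4. the handle in the middle bay is then pulled back towards the robot, at least 0.08 rad past upright (((horizontal distance between pad_a and bay_middle below 0.04 m and value of joint handle_a below -0.08 rad) or (horizontal distance between pad_b and bay_middle below 0.04 m and value of joint handle_b below -0.08 rad) or (horizontal distance between pad_c and bay_middle below 0.04 m and value of joint handle_c below -0.08 rad))), for 0.05 s.
5. the handle in the right bay is pushed away from the robot by at least 0.08 rad (((horizontal distance between pad_a and bay_right below 0.04 m and value of joint handle_a above 0.08 rad) or (horizontal distance between pad_b and bay_right below 0.04 m and value of joint handle_b above 0.08 rad) or (horizontal distance between pad_c and bay_right below 0.04 m and value of joint handle_c above 0.08 rad))), for 0.05 s.
6. the handle in the right bay is then pulled back towards the robot, at least 0.08 rad past upright (((horizontal distance between pad_a and bay_right below 0.04 m and value of joint handle_a below -0.08 rad) or (horizontal distance between pad_b and bay_right below 0.04 m and value of joint handle_b below -0.08 rad) or (horizontal distance between pad_c and bay_right below 0.04 m and value of joint handle_c below -0.08 rad))), for 0.05 s.
7. the loose pad rests on the carton's floor while the fingers still hold it (contact force between the fingers and pad_b above 0.5 N and contact force between pad_b and carton above 0.5 N and z of pad_b in the frame of carton_in below 0.025 m), for 0.1 s.
At the end, for the whole second after the job is handed in: The loose pad lies flat (within 0.15 rad) and still on the carton's inner floor (underside within 12 mm of it), its centre within 60 mm (carton x) and 80 mm (carton y) of the middle; the two sound pads lie flat (within 0.08 rad) in their bays within 15 mm of where they were (x of pad_b in the frame of carton_in between -0.06 and 0.06 m and y of pad_b in the frame of carton_in between -0.08 and 0.08 m and z of pad_b in the frame of carton_in below 0.012 m and angle between pad_b's own z axis and vertical below 0.15 rad and linear speed of pad_b below 0.03 m/s and distance of each of pad_a, pad_c from where it was at the start of the episode below 0.015 m and angle between each of pad_a, pad_c's own z axis and vertical below 0.08 rad); the robot touches nothing.
It fails at once if a sound pad is lifted or knocked out of its bay (moved over 30 mm or tipped over 0.35 rad) (distance of any of pad_a, pad_c from where it was at the start of the episode above 0.03 m or angle between any of pad_a, pad_c's own z axis and vertical above 0.35 rad).
It fails at once if a paint tin is moved over 30 mm or tipped, or the brush is moved over 50 mm (distance of any of tin_pink, tin_teal from where it was at the start of the episode above 0.03 m or angle between any of tin_pink, tin_teal's own z axis and vertical above 0.4 rad or distance of brush from where it was at the start of the episode above 0.05 m).
It also fails if it takes over 72 s, if anything falls off the work surface, if the arm or the gripper's body presses on something with over 40 N, if the wrist force passes 120 N, or if a joint passes its speed limit or range.

## Working session

There is one attempt and no reset: what is moved stays moved. The work goes in short steps, Python scripts to look and compute and a shell command to move; the robot and the scene stay as the last step left them, time stands still between calls to the robot, and variables do not carry over. Pictures are saved under pics/ and viewed, and the job is handed in when it is done.

```bash
mkdir -p pics; ls; python3 - <<'E'
from cell import r
import cv2
for n in("scene","top"):
    im=r.snapshot(n); cv2.imwrite(f"pics/{n}0.png",im)
    m=r.camera_model(n); print(n,m)
s=r.get_state();print(s, r.finger_overhang)
E
```

```text
pics
scene {'K': array([[381.48452705,   0.        , 320.63526042],
       [  0.        , 381.48452705, 196.75890727],
       [  0.        ,   0.        ,   1.        ]]), 'eye': array([1267.14356763,  298.42416264,  725.11369447]), 'rotation': array([0.2535875 , 0.37945939, 0.74877082, 0.48067267])}
top {'K': array([[435.67326771,   0.        , 324.96129999],
       [  0.        , 435.67326771, 200.42045036],
       [  0.        ,   0.        ,   1.        ]]), 'eye': array([ 371.01275827,  -61.63848153, 1380.42895493]), 'rotation': array([-0.04157798,  0.02944791,  0.71649888, -0.69572513])}
{'t': 0.1, 'qpos': array([-1.29521762,  0.689925  , -0.19449831,  1.56625318,  0.15730565,
        0.90252676, -0.21514058]), 'joint_vel': array([-0.00078102, -0.00173946,  0.00086419, -0.00092322,  0.00058998,
        0.00064391,  0.00021172]), 'tau': array([-2.84108646e-03, -5.40600693e+01, -1.27172783e+00, -1.58985043e+01,
        9.32620926e-03,  4.39175099e-03, -1.28909431e-05]), 'tcp_pos': array([149.56472419, 606.26099412, 252.54464168]), 'tool_rot': array([ 1.20583136e-01,  9.92702859e-01, -8.60390143e-04, -3.11226607e-05]), 'contact_force': array([-0.20706725, -0.27987821, -0.1156398 ]), 'ft_torque': array([-0.02802605,  0.01495153,  0.01272884]), 'finger_gap': 85.40969378629909} 22.0
```

View pics/scene0.png

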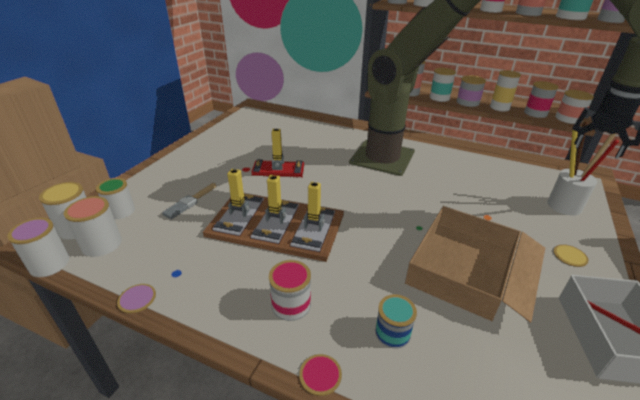

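View pics/top0.png

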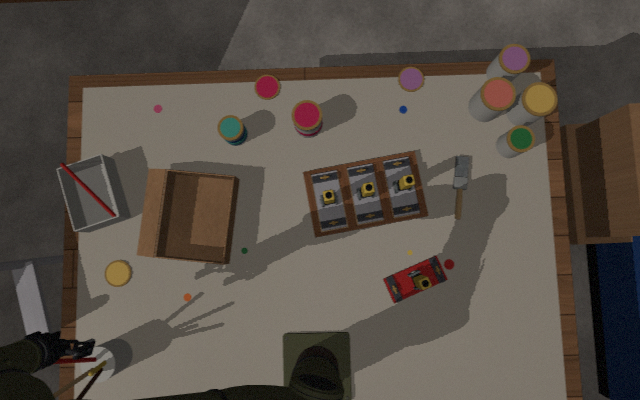

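The top view has +x up and +y left. The tray with its three yellow handles is at (366,193), the carton with its flap on the left is at (195,216), and the brush is at (460,185). The tins are at (307,115) and (231,128). The red pad at (415,280) is the look-alike, so it is not meant. I'll enlarge the view to measure.

```bash
cat > h.py <<'E'
import numpy as np
from cell import r
from scipy.spatial.transform import Rotation as R
def bp(n,u,v,z):
    m=r.camera_model(n);K=m['K'];d=np.array([(u-K[0,2])/K[0,0],-(v-K[1,2])/K[1,1],-1])
    d=R.from_quat(m['rotation']).apply(d);e=m['eye'];return e+d*(z-e[2])/d[2]
def pr(n,p):
    m=r.camera_model(n);K=m['K'];c=R.from_quat(m['rotation']).inv().apply(np.array(p,float)-m['eye'])
    return np.array([K[0,0]*c[0]/-c[2]+K[0,2],K[1,1]*-c[1]/-c[2]+K[1,2]]).round(1)
E
python3 - <<'E'
import cv2
a=cv2.imread('pics/top0.png');b=cv2.imread('pics/scene0.png')
cv2.imwrite('pics/t1.png',cv2.resize(a[145:245,295:435],None,fx=5.5,fy=5.5,interpolation=2))
cv2.imwrite('pics/t2.png',cv2.resize(a[155:275,130:250],None,fx=5,fy=5,interpolation=2))
cv2.imwrite('pics/s1.png',cv2.resize(b[155:265,195:355],None,fx=5,fy=5,interpolation=2))
E
```

```text
(no output)
```

View pics/t1.png

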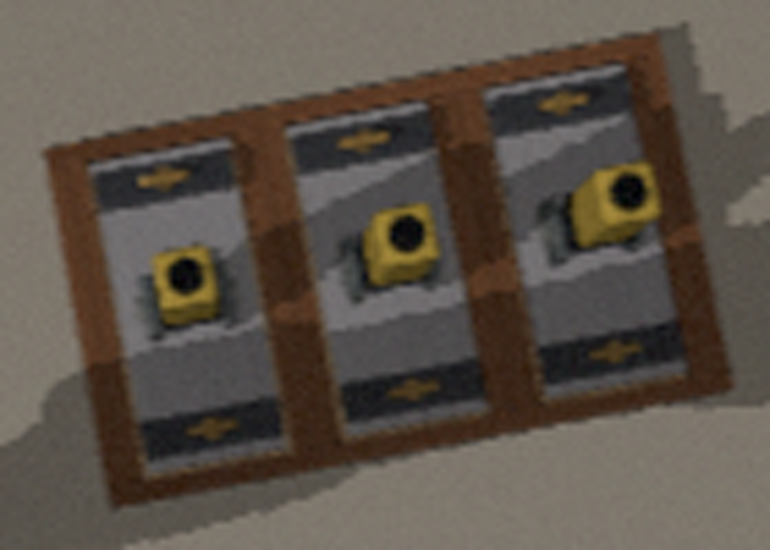

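View pics/t2.png

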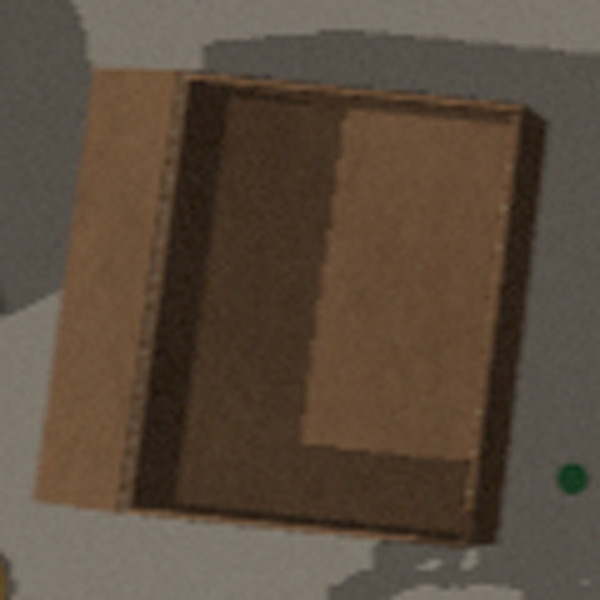

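View pics/s1.png

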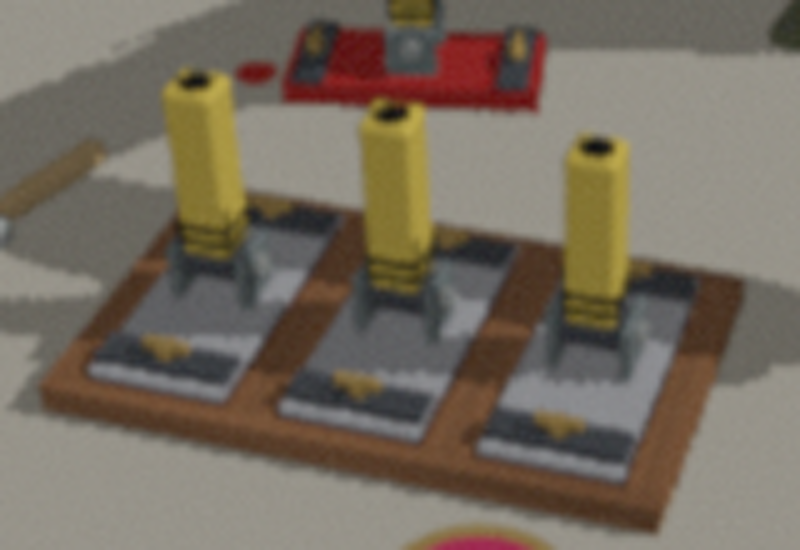

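```bash
python3 - <<'E'
from h import *
np.set_printoptions(precision=1,suppress=True)
f=lambda p,z,o,s:bp('top',p[0]/s+o[0]-.4,p[1]/s+o[1]-.4,z)
T=np.array([f(p,20,(295,145),5.5) for p in[(48,150),(657,33),(733,387),(115,507)]]);print(T)
c=T.mean(0);yaw=np.degrees(np.arctan2(*( (T[0]-T[1]+T[3]-T[2])[[0,1]])));print('tray',c,'y dir off',yaw,np.linalg.norm(T[0]-T[1]),np.linalg.norm(T[0]-T[3]),np.linalg.norm(T[2]-T[1]))
a=-np.radians(yaw)
for k in(115,0,-115):print('bay',c[:2]+k*np.array([-np.sin(a),np.cos(a)]))
for p in[(184,277),(407,234),(629,190)]:
  print('top',f(p,168,(295,145),5.5))
for p in[(597,148),(393,114),(196,80)]:
  print('top s',bp('scene',p[0]/5+195-.4,p[1]/5+155-.4,168))
C=np.array([f(p,75,(130,155),5) for p in[(185,73),(527,103),(472,543),(120,510)]]);print(C)
d=C[0]-C[1]+C[3]-C[2];print('carton',C.mean(0),np.degrees(np.arctan2(d[0],d[1])),[np.linalg.norm(C[i]-C[(i+1)%4]) for i in range(4)])
for n,z,u in[('teal',80,(231,127)),('pink',100,(307,114))]:print(n,bp('top',*u,z))
print(R.from_quat(r.get_state()['tool_rot']).as_matrix())
for u in [(460,160),(459,218)]: print('brush',bp('top',*u,5))
print('red',bp('top',423,283,150))
E
```

```text
[[ 601.3   25.6   20. ]
 [ 658.3 -326.5   20. ]
 [ 453.3 -359.4   20. ]
 [ 395.7   -7.6   20. ]]
tray [ 527.1 -167.    20. ] y dir off -9.247901061061237 356.64624354620986 208.29868604710504 207.62696997209068
bay [508.7 -53.5]
bay [ 527.1 -167. ]
bay [ 545.6 -280.5]
top [508.7 -51.7 168. ]
top [ 527.2 -165.8  168. ]
top [ 546.3 -279.5  168. ]
top s [512.1 -50.3 168. ]
top s [ 529.4 -163.   168. ]
top s [ 546.  -277.7  168. ]
[[613.5 439.8  75. ]
 [588.3 230.2  75. ]
 [324.  265.2  75. ]
 [349.5 476.8  75. ]]
carton [468.8 353.   75. ] 6.848432561803584 [np.float64(211.05261623210913), np.float64(266.59086459502197), np.float64(213.14395055462316), np.float64(266.55171369714736)]
teal [737.3 240.3  80. ]
pink [764.    5.2 100. ]
[[-1.   0.2 -0. ]
 [ 0.2  1.  -0. ]
 [-0.  -0.  -1. ]]
brush [ 626.3 -473.6    5. ]
brush [ 441.8 -459.5    5. ]
red [ 257.  -307.6  150. ]
```

Everything agrees with the sizes given:

| Item | Measured |
|---|---|
| Tray | 357×208 mm, yaw +9.25° |
| Handle tops | above the bay centres |
| Carton | 212×267 mm, yaw −6.85°, centre (469,353) |

I'll straddle each handle with the jaws along tray x. That takes a roll of +1.168 rad, after which tool x is tray y and tool y is tray x.

```bash
cat >> h.py <<'E'
def go(x,y,z):
    s=r.get_state();M=R.from_quat(s['tool_rot'])
    d=M.inv().apply(np.array([x,y,z])-s['tcp_pos'])
    Y=M.as_matrix()[:,1]
    print('t',round(s['t'],2),'tcp',s['tcp_pos'].round(1),'tool delta mm',d.round(1),'yaw(y)',np.degrees(np.arctan2(Y[1],Y[0])).round(2),'tilt',M.as_matrix()[:2,2].round(4),'F',s['contact_force'].round(2),'q',s['qpos'].round(2),'gap',round(s['finger_gap'],1))
E
python3 -m pendant '[[0,0,0,0.167,0.17],[0,0,0,0.167,0.17],[0,0,0,0.167,0.17],[0,0,0,0.167,0.17],[0,0,0,0.167,0.17],[0,0,0,0.167,0.17],[0,0,0,0.167,0.17]]'
python3 -c "
from h import *
go(500,250,253)"
```

```text
t: 0.98
tcp_pos: [149.5, 606.5, 252.8]
tool_rot: [0.65, 0.76, -0.0, 0.0]
contact_force: [0.2, -0.0, -0.1]
finger_gap: 50.1
t 0.97 tcp [149.5 606.5 252.8] tool delta mm [-4.062e+02  2.914e+02  1.000e-01] yaw(y) 8.86 tilt [-0.0003 -0.0011] F [ 0.15 -0.03 -0.12] q [-1.48  0.69  0.15  1.58 -0.12  0.88 -1.14] gap 50.1
```

```bash
python3 -m pendant '[[-0.04,0.029,0,0,0.17],[-0.04,0.029,0,0,0.17],[-0.04,0.029,0,0,0.17],[-0.04,0.029,0,0,0.17],[-0.04,0.029,0,0,0.17],[-0.04,0.029,0,0,0.17],[-0.04,0.029,0,0,0.17],[-0.04,0.029,0,0,0.17],[-0.04,0.029,0,0,0.17],[-0.046,0.030,0,0,0.17]]'
python3 -c "
from h import *
go(508.7,-52.5,220)"
```

```text
t: 2.22
tcp_pos: [502.2, 251.8, 253.0]
tool_rot: [0.648, 0.762, -0.0, -0.0]
contact_force: [1.2, 1.0, -0.3]
finger_gap: 49.7
t 2.23 tcp [502.2 251.8 253. ] tool delta mm [-301.4  -42.5   32.8] yaw(y) 9.24 tilt [-0.0007  0.0005] F [ 1.16  0.97 -0.29] q [-0.59  0.6   0.07  1.77 -0.06  0.77 -0.33] gap 49.7
```

```bash
python3 -m pendant '[[-0.04,-0.006,0,0,0.17],[-0.04,-0.006,0,0,0.17],[-0.04,-0.006,0,0,0.17],[-0.04,-0.006,0,0,0.17],[-0.04,-0.006,0.005,0,0.17],[-0.04,-0.006,0.005,0,0.17],[-0.04,-0.006,0.01,0,0.17],[-0.0214,-0.0005,0.0128,0,0.17],[0,0,0,0,0.17],[0,0,0,0,0.17]]'
python3 - <<'E'
from h import *
import cv2
go(508.7,-52.5,145)
for n in("scene","top"):
    cv2.imwrite(f"pics/{n}2.png",r.snapshot(n))
a=cv2.imread('pics/top2.png')[150:230,280:400];b=cv2.imread('pics/scene2.png')[130:250,250:370]
cv2.imwrite('pics/c2.png',cv2.hconcat([cv2.resize(a,(600,400),interpolation=2)[:, :400],cv2.resize(b,(400,400),interpolation=2)]))
E
```

```text
t: 3.48
tcp_pos: [507.7, -50.4, 220.6]
tool_rot: [0.648, 0.762, 0.0, -0.0]
contact_force: [-0.1, -0.5, 0.3]
finger_gap: 50.0
t 3.48 tcp [507.7 -50.4 220.6] tool delta mm [-2.3  0.6 75.6] yaw(y) 9.26 tilt [-0.0001  0.0012] F [-0.1  -0.47  0.27] q [-0.    0.59  0.02  1.95 -0.02  0.6   0.19] gap 50.0
```

View pics/c2.png

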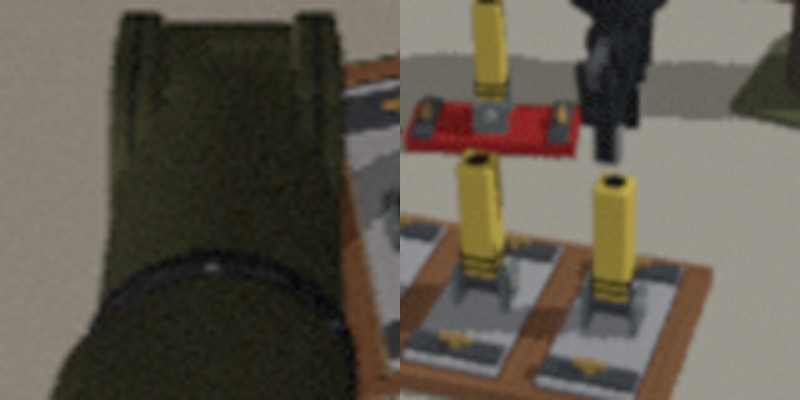

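The gripper stands over the left handle, with the fingertips just above the top at crop (608,160). I'll descend around it and stop after about 48 mm if there is any vertical force.

```bash
python3 -m pendant '[[-0.001,0.0005,0.015,0,0.17],[-0.0005,0,0.015,0,0.17],[0,0,0.01,0,0.17],[0,0,0.005,0,0.17]]'; python3 -m pendant '[[0,0,0.015,0,0.17],[0,0,0.012,0,0.17],[0,0,0.004,0,0.17],[0,0,0,0,0.17],[0,0,0,0,0.17]]'
python3 -c "
from h import *
go(508.7,-52.5,145)"
```

```text
t: 4.08
tcp_pos: [508.1, -53.0, 174.6]
tool_rot: [0.648, 0.762, -0.0, -0.001]
contact_force: [0.6, -0.8, 0.5]
finger_gap: 49.8
t: 4.7
tcp_pos: [508.7, -53.4, 144.7]
tool_rot: [0.648, 0.761, 0.0, 0.0]
contact_force: [-0.3, -0.5, 0.5]
finger_gap: 49.8
t 4.7 tcp [508.7 -53.4 144.7] tool delta mm [ 0.8  0.2 -0.3] yaw(y) 9.17 tilt [0.0007 0.    ] F [-0.33 -0.53  0.54] q [ 0.01  0.72  0.01  2.01 -0.02  0.41  0.2 ] gap 49.8
```

```bash
S='import sys; from h import *; s=r.get_state(); y=R.from_quat(s["tool_rot"]).as_matrix()[:,1]; print("Fy_tool",s["contact_force"]@y, s["t"],"offset", (s["tcp_pos"]-np.array([508.7,-53.0,0]))@y)'
echo "$S" > f.py
python3 f.py
python3 -m pendant '[[0,0.004,0,0,0.17],[0,0.004,0,0,0.17],[0,0,0,0,0.17]]' >/dev/null; python3 f.py
python3 -m pendant '[[0,0.004,0,0,0.17],[0,0.002,0,0,0.17],[0,0,0,0,0.17]]'>/dev/null; python3 f.py
python3 -m pendant '[[0,0.004,0,0,0.17],[0,0,0,0,0.17]]'>/dev/null; python3 f.py
python3 -m pendant '[[0,0.004,0,0,0.17],[0,0,0,0,0.17],[0,0,0,0,0.17]]'>/dev/null; python3 f.py
```

```text
Fy_tool -0.4123165801630852 4.7 offset -0.006149258475493346
Fy_tool 0.5140482057269068 5.075 offset 8.506425291086734
Fy_tool -0.27073469295528335 5.45 offset 13.943224179553011
Fy_tool 0.024755983608021594 5.7 offset 18.248436553567085
Fy_tool 0.4502396826030269 6.075 offset 21.72827476584194
```

```bash
cat > look.py <<'E'
import sys,cv2
from h import *
n=sys.argv[1];x,y=int(sys.argv[2]),int(sys.argv[3])
b=r.snapshot('scene');cv2.imwrite(f'pics/{n}_full.png',b)
cv2.imwrite(f'pics/{n}.png',cv2.resize(b[y-50:y+50,x-60:x+60],None,fx=6,fy=6,interpolation=2))
E
python3 look.py p3 310 205; python3 f.py
```

```text
Fy_tool 0.016316549927469184 6.125 offset 21.60195087355645
```

View pics/p3.png

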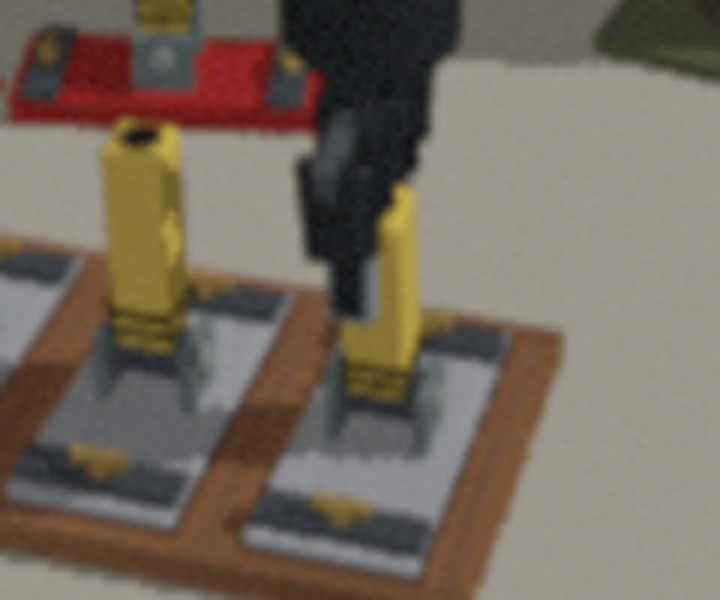

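```bash
python3 - <<'E'
from h import *
c=np.array([508.7,-52.5]);X=np.array([.987,.161]);Y=np.array([-.161,.987])
def P(x,y,z): q=c+X*x+Y*y; return pr('scene',[*q,z])
for th in(0,.07,.14,.2):
  print(th,[ (P(np.sin(th)*120+a,b,48+120*np.cos(th))-[250,155])*6 for a,b in((0,0),(15,15),(15,-15),(-15,15))])
for dz in (8,14,20,22): print('frontfinger tip inner',[(P(21.7+25,b,144.7-dz)-[250,155])*6 for b in(-11,11)])
E
```

```text
0 [array([382.8, 169.8]), array([406.8, 193.8]), array([340.2, 183. ]), array([424.2, 157.2])]
0.07 [array([377.4, 180.6]), array([401.4, 205.2]), array([334.2, 194.4]), array([419.4, 168. ])]
0.14 [array([372. , 193.2]), array([396. , 217.2]), array([328.8, 206.4]), array([414.6, 180. ])]
0.2 [array([367.8, 204. ]), array([391.8, 229.2]), array([324. , 217.8]), array([410.4, 190.8])]
frontfinger tip inner [array([328.2, 284.4]), array([377.4, 292.8])]
frontfinger tip inner [array([328.8, 295.2]), array([377.4, 303.6])]
frontfinger tip inner [array([328.8, 306.6]), array([377.4, 315. ])]
frontfinger tip inner [array([328.8, 310.2]), array([377.4, 318.6])]
```

The visible rear corner at crop (412,182) matches a lean of about 0.14 rad, and the force is about 0 N, so the left pad feels loose. Next I'll pull it back.

```bash

python3 -m pendant '[[0,-0.008,0,0,0.17],[0,-0.008,0,0,0.17],[0,-0.008,0,0,0.17],[0,-0.006,0,0,0.17],[0,-0.004,0,0,0.17],[0,-0.003,0,0,0.17],[0,-0.003,0,0,0.17],[0,-0.003,0,0,0.17],[0,0,0,0,0.17]]' >/dev/null; python3 f.py
python3 -m pendant '[[0,0,0,0,0.17]]'>/dev/null; python3 f.py
python3 look.py p4 310 205; python3 f.py
```

```text
Fy_tool -0.24165283824678857 7.25 offset -21.86944538119246
Fy_tool -0.7418202493648082 7.375 offset -21.360578618099066
Fy_tool 0.087586721954474 7.425 offset -21.339867968213298
```

View pics/p4.png

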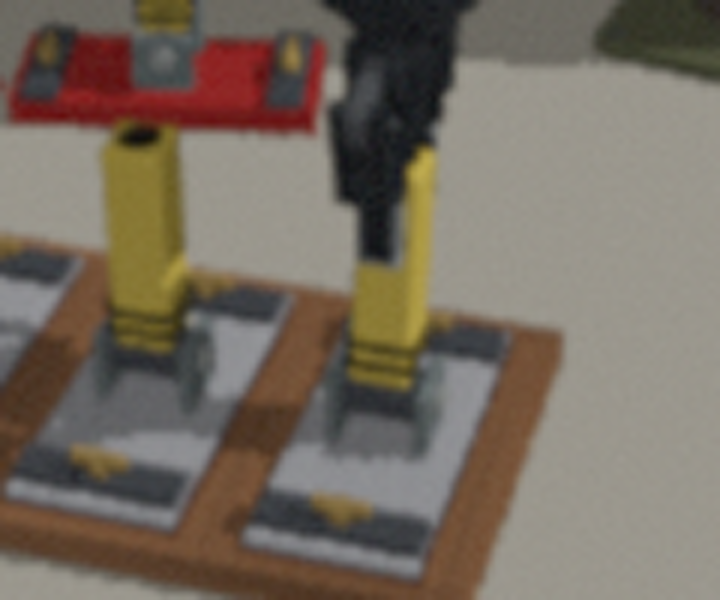

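The handle leans back, with its corner at crop (433,146), which is roughly −0.1 rad. I'll pull 4 mm more for margin.

```bash

python3 -m pendant '[[0,-0.004,0,0,0.17],[0,0,0,0,0.17],[0,0,0,0,0.17]]'>/dev/null; python3 f.py
python3 look.py p5 310 205; python3 f.py
```

```text
Fy_tool 0.03198340607791646 7.8 offset -25.41316206591458
Fy_tool 1.071489896622075 7.85 offset -25.370313363188295
```

View pics/p5.png

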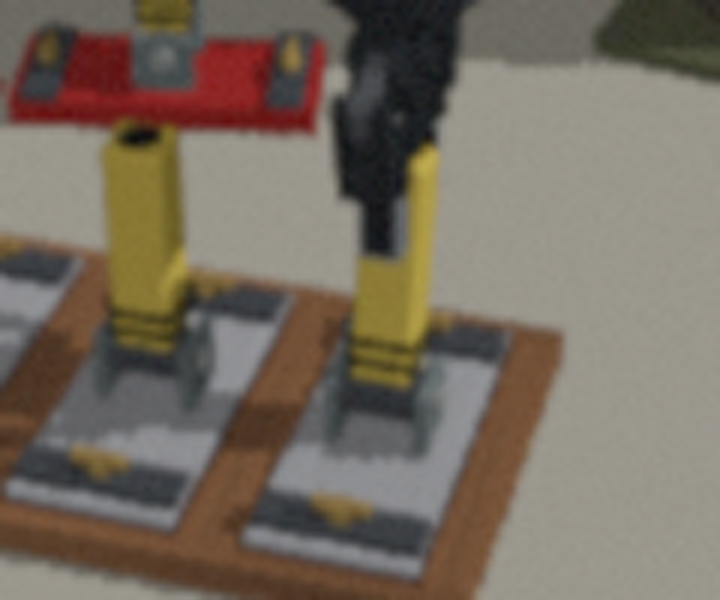

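Now about −0.15 rad (rear corner at (434,143), tip clearly moved), with force still about 0. Next is the middle bay: recentre, rise, shift −115 mm along tool x, and descend.

```bash

python3 -m pendant '[[0,0.008,0,0,0.17],[0,0,-0.03,0,0.17],[0,0.008,-0.025,0,0.17],[0,0.009,-0.02,0,0.17],[-0.038,0,0,0,0.17],[-0.038,0,0,0,0.17],[-0.038,0,0,0,0.17],[-0.002,0,0,0,0.17],[0,0,0,0,0.17]]'>/dev/null
python3 -c "
from h import *
go(527.2,-166.5,145)"; python3 look.py p6 280 205
```

```text
t 8.97 tcp [ 527.1 -167.2  219.3] tool delta mm [ 0.7  0.2 74.3] yaw(y) 9.18 tilt [-0.0001  0.0009] F [ 0.35 -1.23 -0.14] q [ 0.22  0.64 -0.    1.83 -0.    0.68  0.39] gap 49.5
```

View pics/p6.png

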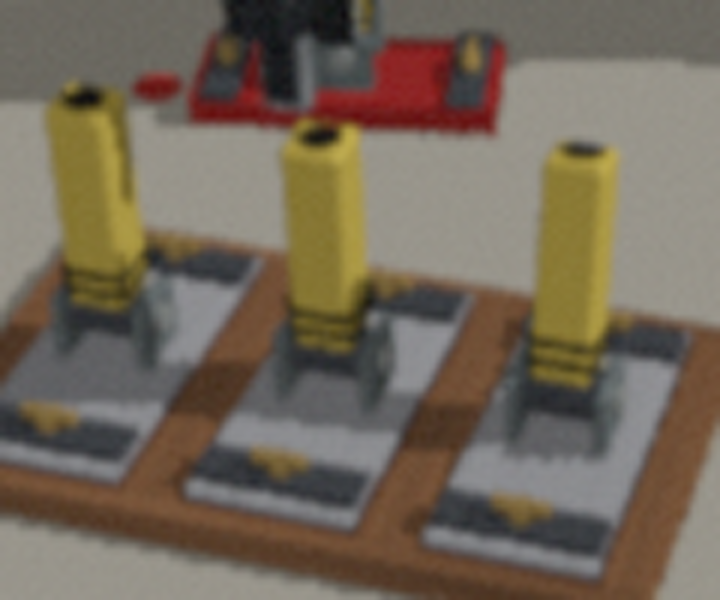

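The left handle stayed leaning back, with its top at crop (583,150), so that pad is the loose one. The middle handle is next.

```bash
sed -i 's/508.7,-53.0,0/527.2,-166.5,0/' f.py
python3 -m pendant '[[0.0005,0,0.015,0,0.17],[0,0,0.015,0,0.17],[0,0,0.012,0,0.17],[0,0,0.015,0,0.17],[0,0,0.012,0,0.17],[0,0,0.005,0,0.17],[0,0,0,0,0.17]]'; python3 f.py
python3 -m pendant '[[0,0.006,0,0,0.17],[0,0.004,0,0,0.17],[0,0.004,0,0,0.17],[0,0.004,0,0,0.17],[0,0.004,0,0,0.17],[0,0,0,0,0.17]]'>/dev/null; python3 f.py
python3 -m pendant '[[0,0,0,0,0.17]]'>/dev/null; python3 f.py
python3 look.py p7 280 205; python3 f.py
```

```text
t: 9.9
tcp_pos: [526.7, -167.4, 145.2]
tool_rot: [0.648, 0.761, -0.0, -0.0]
contact_force: [-0.4, -0.8, 0.3]
finger_gap: 49.9
Fy_tool -0.5666684565969238 9.9 offset -0.6641845424268781
Fy_tool -2.495823841398369 10.65 offset 21.284242824456598
Fy_tool -2.144693373345493 10.775 offset 21.04287767256756
Fy_tool -1.883250138096796 10.825 offset 21.052115948906987
```

View pics/p7.png

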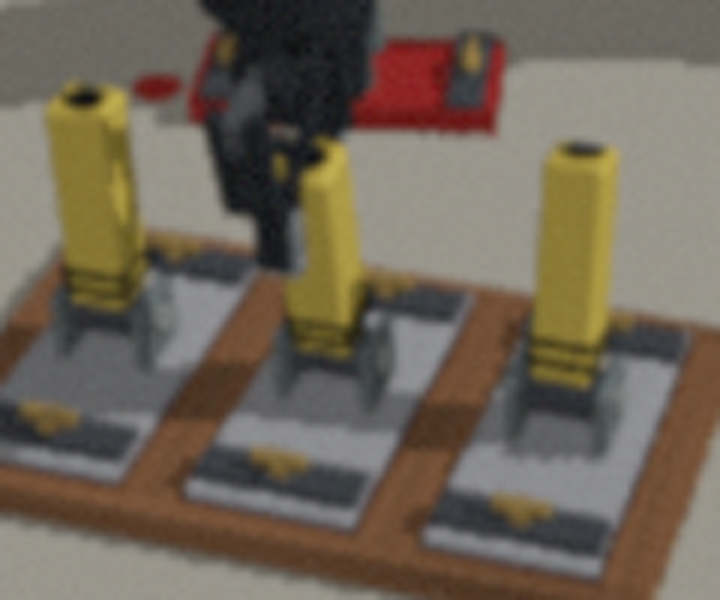

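The force is −2.2 N and the handle leans away by about 0.13 rad, so the middle pad is sound. Now the pull back.

```bash

python3 -m pendant '[[0,-0.008,0,0,0.17],[0,-0.008,0,0,0.17],[0,-0.008,0,0,0.17],[0,-0.006,0,0,0.17],[0,-0.004,0,0,0.17],[0,-0.004,0,0,0.17],[0,-0.004,0,0,0.17],[0,-0.004,0,0,0.17],[0,0,0,0,0.17],[0,0,0,0,0.17]]' >/dev/null; python3 f.py
python3 -m pendant '[[0,0,0,0,0.17]]'>/dev/null; python3 f.py
python3 look.py p8 280 205; python3 f.py
```

```text
Fy_tool 2.541550939971777 12.075 offset -23.70054334327883
Fy_tool 3.296703715102205 12.2 offset -23.80076233046187
Fy_tool 2.2284769880189135 12.25 offset -23.932249909837555
```

View pics/p8.png

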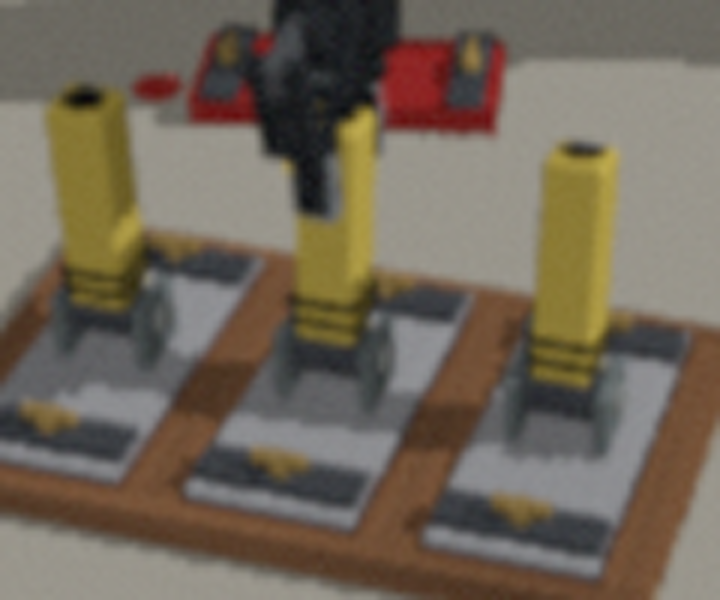

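The middle handle leans back and gives +2.7 N, about −0.15 rad. On to the right bay.

```bash
sed -i 's/527.2,-166.5,0/545.8,-280,0/' f.py
python3 -m pendant '[[0,0.008,0,0,0.17],[0,0.008,0,0,0.17],[0,0.008,-0.02,0,0.17],[0,0,-0.03,0,0.17],[0,0,-0.025,0,0.17],[-0.038,0,0,0,0.17],[-0.038,0,0,0,0.17],[-0.038,0,0,0,0.17],[-0.001,0,0,0,0.17],[0,0,0,0,0.17]]'>/dev/null
python3 -c "
from h import *
go(545.8,-280,145)"; python3 look.py p9 250 205
```

```text
t 13.5 tcp [ 544.4 -279.8  219.6] tool delta mm [-0.6  1.5 74.6] yaw(y) 9.19 tilt [-0.0025  0.0019] F [0.34 0.17 0.7 ] q [ 0.41  0.71 -0.02  1.64  0.01  0.79  0.55] gap 50.1
```

View pics/p9.png

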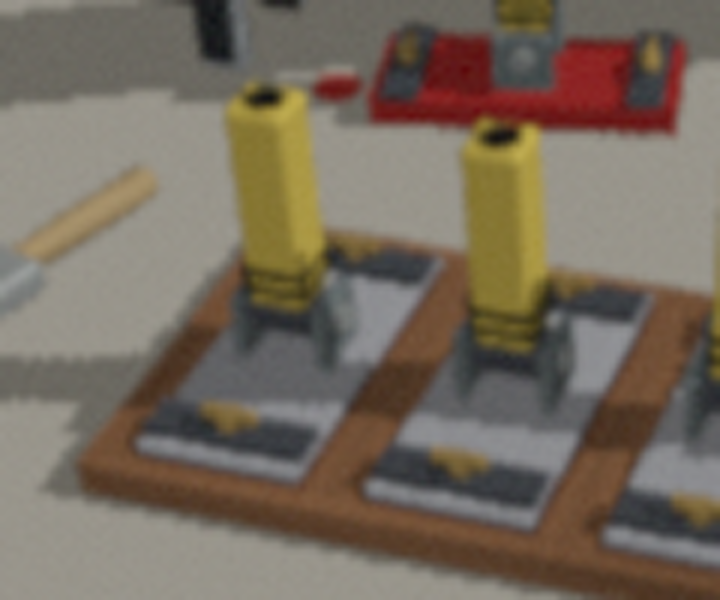

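The middle handle has sprung back upright, its top at crop (503,133), and the right handle is upright at (263,95). I'll descend on the right one.

```bash

python3 -m pendant '[[-0.0005,0.001,0.015,0,0.17],[0,0,0.015,0,0.17],[0,0,0.012,0,0.17],[0,0,0.015,0,0.17],[0,0,0.012,0,0.17],[0,0,0.005,0,0.17],[0,0,0,0,0.17]]'; python3 f.py
python3 -m pendant '[[0,0.006,0,0,0.17],[0,0.004,0,0,0.17],[0,0.004,0,0,0.17],[0,0.004,0,0,0.17],[0,0.004,0,0,0.17],[0,0,0,0,0.17]]'>/dev/null; python3 f.py
python3 -m pendant '[[0,0,0,0,0.17]]'>/dev/null; python3 f.py
python3 look.py p10 250 205; python3 f.py
```

```text
t: 14.42
tcp_pos: [546.1, -281.2, 146.1]
tool_rot: [0.648, 0.761, -0.0, -0.0]
contact_force: [-0.9, -0.4, -0.4]
finger_gap: 49.6
Fy_tool -0.9414975716118197 14.425 offset 0.06373274702553157
Fy_tool -2.6132408883113176 15.175 offset 22.082240002688025
Fy_tool -2.575423491854343 15.3 offset 21.806230440961833
Fy_tool -2.6798505953792797 15.35 offset 21.792965760976692
```

View pics/p10.png

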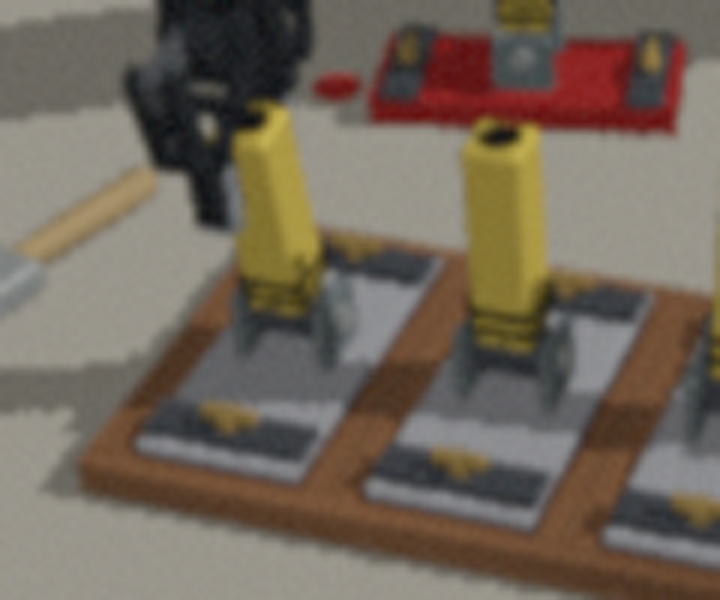

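Right handle: −2.6 N, leaning away, so it is sound. Pull back.

```bash

python3 -m pendant '[[0,-0.008,0,0,0.17],[0,-0.008,0,0,0.17],[0,-0.008,0,0,0.17],[0,-0.006,0,0,0.17],[0,-0.004,0,0,0.17],[0,-0.004,0,0,0.17],[0,-0.004,0,0,0.17],[0,-0.004,0,0,0.17],[0,0,0,0,0.17],[0,0,0,0,0.17]]' >/dev/null; python3 f.py
python3 -m pendant '[[0,0,0,0,0.17]]'>/dev/null; python3 f.py
python3 look.py p11 250 205; python3 f.py
```

```text
Fy_tool 2.735523626167805 16.6 offset -22.99613240316032
Fy_tool 2.6169854304080156 16.725 offset -23.099853229992043
Fy_tool 2.966099383778922 16.775 offset -23.18853174038436
```

View pics/p11.png

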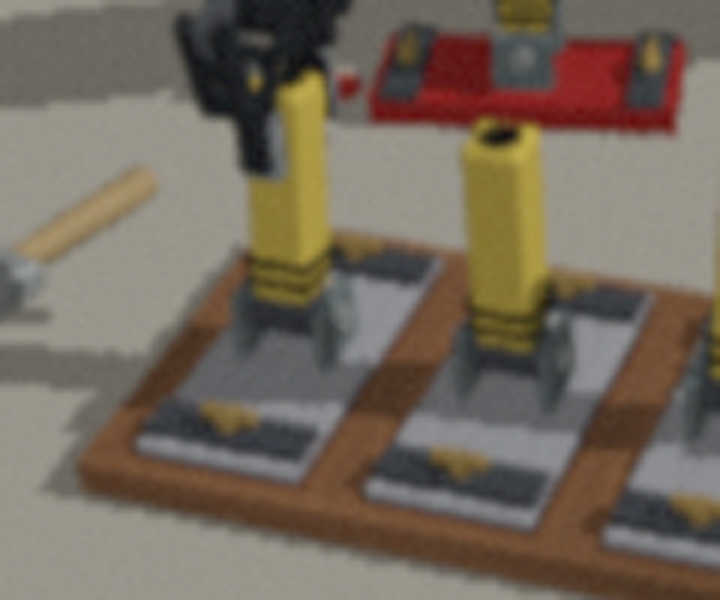

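The right pad is sound at +2.7 N. All three are now checked and the left pad is the loose one. I'll go back to it fully open, 5 mm to the near side because its handle leans back.

```bash

python3 -m pendant '[[0,0.008,0,0,0.17],[0,0.008,0,0,0.17],[0,0.007,-0.02,0,0.17],[0,0,-0.03,0,0.17],[0,0,-0.03,0,0.17],[0.038,0,0,0,0.17],[0.038,0,0,0,0.5],[0.038,0,0,0,1],[0.038,0,0,0,1],[0.038,0,0,0,1],[0.038,-0.004,0,0,1],[0.002,0,0,0,1]]'>/dev/null
python3 -m pendant '[[0,0,0,0,1]]'>/dev/null
python3 -c "
from h import *
go(503.8,-53.5,145)"; python3 look.py p12 290 205
```

```text
t 18.4 tcp [504.4 -55.4 226.2] tool delta mm [ 2.  -0.2 81.2] yaw(y) 9.17 tilt [-0.0012 -0.0007] F [0.22 0.23 0.51] q [ 0.01  0.58  0.02  1.95 -0.02  0.62  0.2 ] gap 85.2
```

View pics/p12.png

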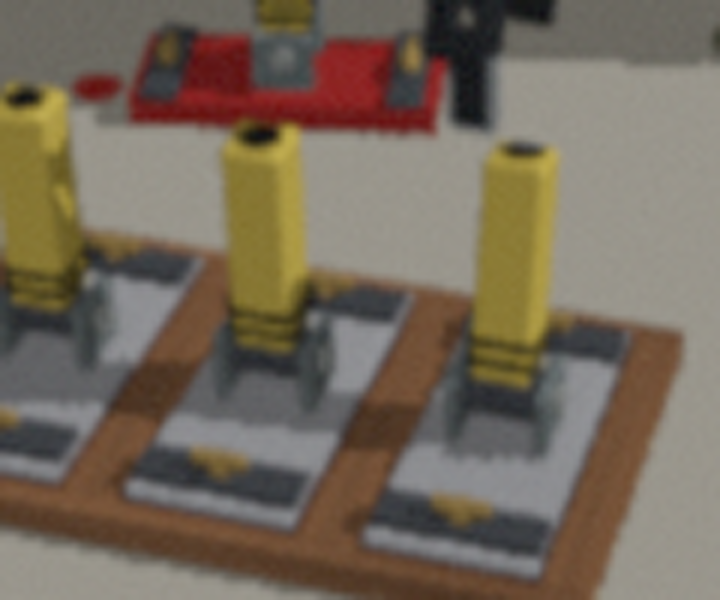

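The two sound handles have sprung upright and the left one still leans. I'll descend over it.

```bash

python3 -m pendant '[[0.002,0,0.015,0,1],[0.0005,0,0.015,0,1],[0,0,0.015,0,1],[0,0,0.012,0,1],[0,0,0.012,0,1],[0,0,0.012,0,1],[0,0,0.009,0,1],[0,0.005,0,0,1],[0,0,0,0,1]]'
python3 -c "
from h import *
go(508.7,-52.5,136)"
```

```text
t: 19.58
tcp_pos: [510.1, -51.5, 136.7]
tool_rot: [0.648, 0.761, 0.001, 0.001]
contact_force: [0.2, 0.0, 0.7]
finger_gap: 85.4
t 19.57 tcp [510.1 -51.5 136.7] tool delta mm [-0.8 -1.6  0.7] yaw(y) 9.19 tilt [0.0015 0.0001] F [0.17 0.03 0.72] q [ 0.01  0.73  0.01  2.01 -0.02  0.4   0.19] gap 85.4
```

```bash

python3 -m pendant '[[-0.0005,-0.001,0,0,0.4],[0,0,0,0,0.2],[0,0,0,0,0],[0,0,0,0,-0.2],[0,0,0,0,-0.4],[0,0,0,0,-0.7],[0,0,0,0,-1],[0,0,0,0,-1],[0,0,0,0,-1]]'
python3 -m pendant '[[0,0,-0.005,0,-1],[0,0,-0.01,0,-1],[0,0,-0.015,0,-1],[0,0,0,0,-1],[0,0,0,0,-1]]'
python3 look.py p13 310 205
```

```text
t: 20.7
tcp_pos: [508.6, -52.3, 136.7]
tool_rot: [0.648, 0.761, 0.0, 0.0]
contact_force: [0.9, -0.0, 6.2]
finger_gap: 29.2
t: 21.32
tcp_pos: [508.1, -52.3, 166.6]
tool_rot: [0.648, 0.761, 0.0, -0.0]
contact_force: [-0.4, 0.1, -6.5]
finger_gap: 29.2
```

View pics/p13.png

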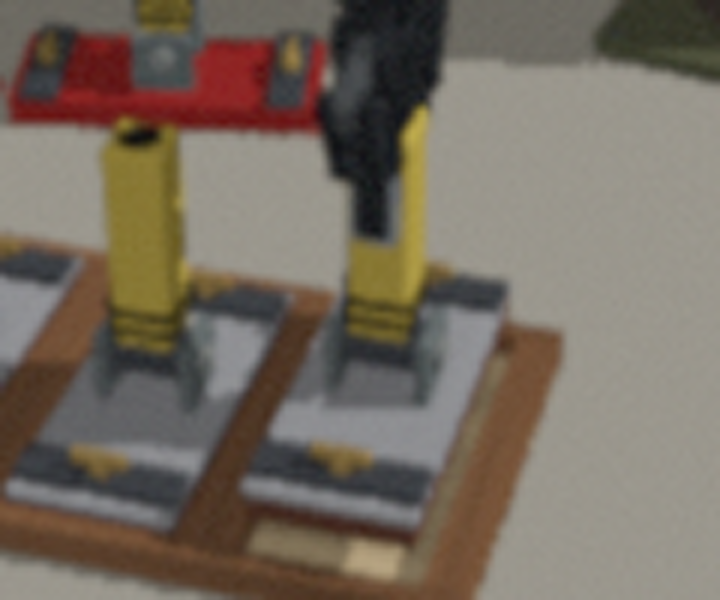

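It is gripped (gap 29.2 mm, −6.5 N, about 0.66 kg) and hangs level. Now lift it clear and carry it towards the carton.

```bash

python3 -m pendant '[[0,0,-0.02,0,-1],[0,0,-0.03,0,-1],[0,0,-0.025,0,-1],[0.02,0,0,0,-1],[0.03,0.003,0,0,-1],[0.035,0.003,0,0,-1],[0.035,0.003,0,0,-1],[0.035,0.003,0,0,-1],[0.035,0.003,0,0,-1],[0.035,0.003,0,0,-1],[0.035,0.003,0,0,-1],[0.035,0.002,0,0,-1]]'
python3 -m pendant '[[0.035,0.001,0,0,-1],[0.03,0.001,0,0.08,-1],[0.02,0,0,0.1,-1],[0.01,0,0,0.1,-1],[0,0,0,0,-1],[0,0,0,0,-1],[0,0,0,0,-1]]'
python3 -c "
from h import *
go(468.8,353,136)"
```

```text
t: 22.88
tcp_pos: [483.2, 243.4, 240.8]
tool_rot: [0.648, 0.761, -0.001, -0.0]
contact_force: [1.1, -0.2, -7.8]
finger_gap: 29.7
t: 23.75
tcp_pos: [474.3, 335.9, 241.4]
tool_rot: [0.748, 0.663, -0.0, 0.0]
contact_force: [-0.3, -0.2, -6.9]
finger_gap: 29.6
t 23.75 tcp [474.3 335.9 241.4] tool delta mm [ 16.4  -7.5 105.4] yaw(y) -6.9 tilt [-0.0004 -0.0007] F [-0.32 -0.2  -6.92] q [-0.8   0.65  0.17  1.73 -0.15  0.78 -0.67] gap 29.6
```

```bash

python3 -m pendant '[[0.008,-0.004,0,0,-1],[0.008,-0.0035,0,0,-1],[0,0,0.01,0,-1],[0,0,0.02,0,-1],[0,0,0.02,0,-1],[0,0,0.02,0,-1],[0,0,0.01,0,-1],[0,0,0,0,-1],[0,0,0,0,-1]]'
python3 - <<'E'
from h import *
import cv2
go(468.8,353,136)
b=r.snapshot('scene');cv2.imwrite('pics/p14.png',cv2.resize(b[140:330,380:580],None,fx=3,fy=3,interpolation=2))
E
```

```text
t: 24.88
tcp_pos: [469.2, 354.1, 162.1]
tool_rot: [0.748, 0.663, 0.001, 0.0]
contact_force: [-0.3, 0.4, -6.2]
finger_gap: 29.4
t 24.88 tcp [469.2 354.1 162.1] tool delta mm [-1.2 -0.3 26.1] yaw(y) -6.87 tilt [0.0013 0.001 ] F [-0.3   0.39 -6.2 ] q [-0.81  0.77  0.14  1.78 -0.17  0.61 -0.68] gap 29.4
```

View pics/p14.png

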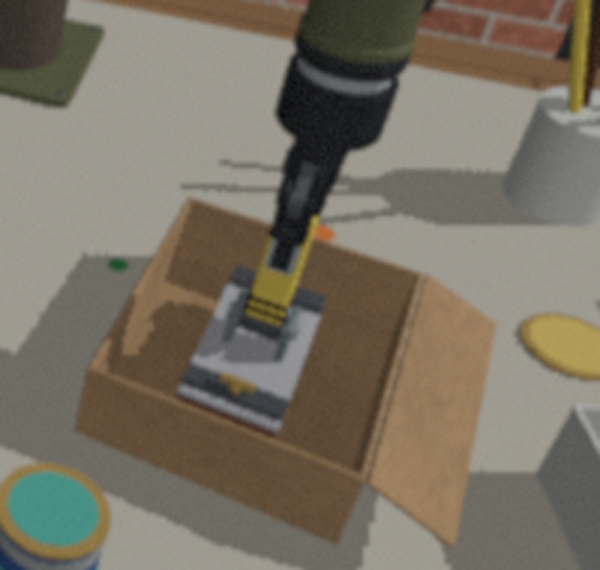

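The pad is centred inside the carton about 26 mm above the floor (pad around (255,350)). I'll lower it slowly until the weight comes off.

```bash

python3 -m pendant '[[0,0,0.008,0,-1],[0,0,0.007,0,-1],[0,0,0.005,0,-1],[0,0,0.003,0,-1],[0,0,0,0,-1]]'
python3 -m pendant '[[0,0,0.0015,0,-1],[0,0,0.0015,0,-1],[0,0,0,0,-1]]'
python3 -m pendant '[[0,0,0.001,0,-1],[0,0,0,0,-1],[0,0,0,0,-1]]'
```

```text
t: 25.55
tcp_pos: [468.5, 353.7, 138.2]
tool_rot: [0.748, 0.663, -0.0, -0.0]
contact_force: [-0.4, -0.3, -7.1]
finger_gap: 29.4
t: 25.92
tcp_pos: [468.8, 353.8, 135.9]
tool_rot: [0.748, 0.663, 0.0, -0.0]
contact_force: [-0.9, 0.4, -2.6]
finger_gap: 29.7
t: 26.3
tcp_pos: [468.8, 353.7, 135.8]
tool_rot: [0.748, 0.663, 0.0, -0.0]
contact_force: [-3.0, -1.9, 5.7]
finger_gap: 28.9
```

The pad is on the floor with its weight taken and the fingers still holding. Now release and rise.

```bash

python3 -m pendant '[[0,0,0,0,-1],[0,0,0,0,-0.2],[0,0,0,0,0.1],[0,0,0,0,0.5],[0,0,0,0,0.8],[0,0,0,0,0.8]]'
python3 -m pendant '[[0,0,-0.01,0,0.8],[0,0,-0.02,0,0.8],[0,0,-0.03,0,0.8],[0,0,-0.04,0,0.8],[0,0,-0.04,0,0.8],[0,0,0,0,0.8],[0,-0.04,0,0,0.8],[0,-0.03,0,0,0.8],[0,0,0,0,0.8],[0,0,0,0,0.8]]'
python3 - <<'E'
from h import *
import cv2
b=r.snapshot('scene');cv2.imwrite('pics/p15.png',cv2.resize(b[140:330,150:580],None,fx=1.8,fy=1.8,interpolation=2))
c=r.snapshot('top');cv2.imwrite('pics/p16.png',c)
E
```

```text
t: 27.05
tcp_pos: [468.7, 353.8, 134.4]
tool_rot: [0.748, 0.663, 0.0, -0.0]
contact_force: [0.5, -0.4, 0.6]
finger_gap: 77.1
t: 28.3
tcp_pos: [399.8, 361.8, 274.4]
tool_rot: [0.748, 0.663, 0.0, 0.0]
contact_force: [-0.4, 0.0, 0.2]
finger_gap: 76.8
```

View pics/p15.png

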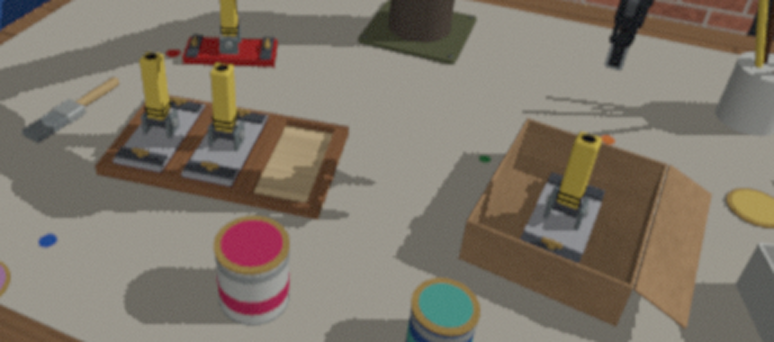

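View pics/p16.png

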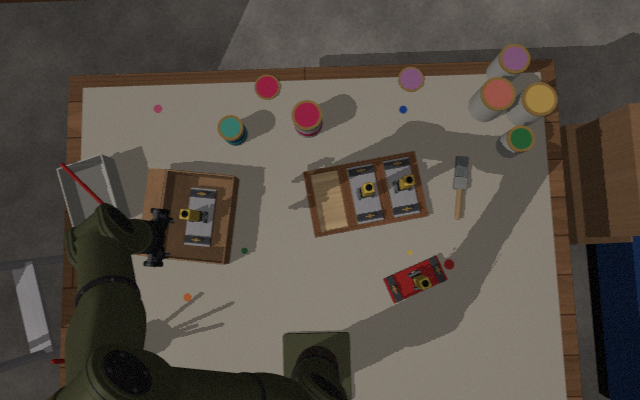

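The pad lies flat in the carton at top-view (199,217), the sound pads, tins and brush look unchanged, and the gripper is clear. I'll check the centre and hand in.

```bash
python3 -c "
from h import *
print(bp('top',199,217,22)); s=r.get_state();print(s['t'],s['contact_force'])
print(r.job_done())"
```

```text
[468.03959311 356.5370685   22.        ]
28.4 [ 0.34646019  0.39491844 -0.24918031]
the job is handed in; nothing more can be done
None
```

I rocked all three handles away from the robot and back, from left to right, and put the loose pad in the carton. The job was handed in at 28.4 s.

- **Play check:** The left pad is the loose one: it gave about 0 N and its handle stayed leaning. The middle and right handles each pushed back with about 2–3 N at about 0.13–0.15 rad and sprung upright again.
- **Rocking angles:** These are estimates from the pictures and the forces, not direct readings. The first pull on the left handle looked like only about −0.1 rad, so I pulled it 4 mm further for margin.
- **Placing:** I lifted the left pad by its handle and set it on the carton floor. The wrist force went from −7 to +5.7 N while the fingers still held it, and then I let go.
- **Last checks:** In the final pictures the pad lies flat at about (468, 357) mm, roughly 4 mm from the carton's middle at about (469, 353) mm. The two sound pads, the tins and the brush look unmoved in the same pictures. The gripper stands clear with about 0 N on it.

No final check failed or disagreed.

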